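# Open the jar and hold the funnel over it for weighing in seed

### The arm

A 6-joint arm with a two-finger parallel gripper is mounted at the origin on the work surface. World frame = base frame: x ahead of the robot, y to its left, z up, the work surface at z = 0. Lengths are in m, angles in rad, forces in N, time in s.
With the tool pointing down it reaches from about 0.3 to 0.875 m from the base axis. Payload 4.2 kg.
Tool frame: the origin (TCP) lies midway between the tips of the shut fingers; the grasp point (between the pads) lies 19 mm behind it; z points along the fingers, y is the line along which they close (so a half turn about z gives the same grasp; the last joint's range is limited). The gripper opens to 85 mm and grips with 20 to 120 N. Pads are 22 mm wide; open, the fingers measure 114 mm over their backs; the gripper's body (76 mm by 85 mm) begins 54 mm behind the grasp point. The pads swing forward as they close: fully open they stand 13 mm farther back than shut.
Start: joints at [1.197, 0.32, 1.565, -0, 1.257, -0.02], TCP at [0.199, 0.539, 0.201] pointing down, gripper open.
Joint ranges: [-3.11, 3.11], [-0.84, 2.01], [0.21, 2.61], [-1.34, 4.49], [0.05, 2.63], [-2.56, 2.56]. Speed limits (rad/s): [2.57, 2.57, 3.14, 3.14, 3.14, 3.14].

### API

Orientations are given as a 3x3 rotation matrix whose columns are the frame's x, y, z axes.
In Python, from plant import state, grab_frame, sign_off gives the robot as it stands.
- The arm moves only by the shell command python3 -m handwheel 'ROWS' [OPENING]. ROWS is JSON, a list of rows, each a list of 4 numbers: the shift along the tool's x, y, z in cm, then the turn about the tool's z in rad. In form: [[tx, ty, tz, roll], ...]. A call has 1 to 5 rows; each row shifts and turns the commanded pose from where the row before left it, along the tool's axes as they then stand; what a row does not reach is not made up. A row lasts 1/8 s, in which the tool goes at most 62.5 mm and 10.7 degrees, less where a joint would pass 70% of its speed; a pose out of reach is approached as far as the arm can. A call is refused whole if a number of a shift passes 6.25 or a number of a turn 0.188, either way. A call with a gripper value outside its range is refused whole. OPENING is the opening in per cent of the stroke, from 0 (shut) to 100 (fully open), set as the call begins (- or left out, the last holds). The fingers move at their own pace and stop on an object; the grip force is fixed at half the most. Time passes only in rows, so rows that do not move let the fingers close. It gives the time, the measured TCP pose, the force, the opening and the grip force at its end, in the units of the state.
- state(): the state, without advancing time (a new reading comes with each control period).
- grab_frame(name): name is "scene" or "top" or "wrist"; returns a dict with "color" (400x640x3 uint8, red, green, blue), "fx", "fy", "cx", "cy" (pixels), "R" (3x3) and "t" (3): a world point X has camera coordinates R X + t. Camera axes: x right, y down, z forward; pixel columns grow to the right and rows downward; lengths in m; the calibration is good to about 2 mm. A picture is of the moment at which its call begins. There is no depth.
- sign_off(): hands the job in; it is judged then, once.
The state is a dict: "clock": time; "joint_positions": joint angles; "qvel": joint speeds; "joint_torque": joint torques, N m; "tool_pos": TCP position; "tcp_rot": TCP orientation; "force": force on the tool from outside, world axes, zero at the start; "ft_torque": the same for the moment, N m; "opening": opening from 0.0 (shut) to 1.0 (fully open); "grasp_force": force on a finger pad.
Only numpy, scipy, OpenCV 4.12 (cv2) and the standard library are available. Lean on these libraries where they do the work, as an engineer would, in place of code of your own. Each camera call takes 0.05 s, during which the arm holds its last target. There are 200 camera calls.

### The job

I want to weigh bird seed into the tall glass jar on the scale: take the wooden lid off the jar and set it down gently in the empty stainless lid holder, plug down, so that it sits fully home on the holder's rim. Then lift the funnel out of the other holder, carry it across clear of the crate and what stands in it, without bumping anything, and hold it upright and centred over the open jar with the end of the spout about 1 cm above the jar's mouth, never touching the jar, since that would spoil the reading. Finish like that, still holding the funnel steady; do not put it down or let go.

Things in the scene. Friction and masses are not known exactly. Their poses are not given: they have to be found in the camera images.
- jar: Tall clear glass storage jar, loose, standing on the scale: body 108 mm across, height 180 mm, wall 5 mm, neck 90 mm outside and 80 mm inside at the mouth. Origin at the centre of its underside, z up. About 0.7 kg, it must stay upright where it is.
- jar_mouth (a point): Centre of the jar's mouth, in the plane of its rim (180 mm above the jar's underside).
- lid: Light wooden lid, loosely seated in the jar's mouth, about 0.12 kg, lifts straight out: plug 68 mm across and 14 mm high, flange above it 94 mm across and 9 mm thick, then a round knob 28 mm across ending 55 mm above the plug's underside. Origin at the centre of the plug's underside, z up. Seated in jar or holder, the flange lies on the rim and the origin is 14 mm below the rim.
- lid_knob (a point): Point on the lid's axis in the knob, 45 mm above the plug's underside (22 mm above the top of the flange); the knob can be pinched here from above in any yaw.
- holder_free: The empty stainless lid holder: a loose plain cup 84 mm across, 65 mm high, wall 3 mm (inside 78 mm), floor 4 mm, standing on the bench, 0.35 kg. Origin at the centre of its underside. It and the other holder look alike and stand one nearer and one farther, either way round.
- holder_free_rim (a point): Centre of the empty holder's mouth, in the plane of its rim (65 mm above its underside).
- holder_funnel: The other stainless lid holder, of the same size, in which the funnel stands. Origin at the centre of its underside.
- funnel: Red plastic funnel, about 0.09 kg, standing spout down on its holder's floor, leaning a degree or two at most, free to lift straight out: 100 mm high, mouth 114 mm across, spout end 28 mm across, cone from 37 to 79 mm up. Origin on the axis at the spout's end, z up to the mouth. Its straight handle reaches out along its own +x; at the start it points away from the crate.
- spout_tip (a point): Centre of the lower end of the funnel's spout.
- funnel_handle (a point): Middle of the handle, 85 mm from the funnel's axis, 91 mm above the spout's end. The handle is level, 14 mm wide, 16 mm tall, and runs from the rim (57 mm from the axis) to 111 mm from the axis; pinch it here from above across its width (along the funnel's y).
- scale: Flat kitchen scale, 170 by 150 mm, 20 mm high, fixed to its place on the bench, with the jar on it. Origin at the centre of its underside.
- crate: Open grey wire-mesh crate between the holders and the jar, 260 mm (its x) by 170 mm (its y), 140 mm high, loose. Origin at the centre of its underside.
- mister: Bystander: white bottle, 60 mm across and 190 mm high, standing in the crate, the tallest thing in it. Origin at the centre of its underside.
- tin: Bystander: closed tin, 74 mm across and 110 mm high, standing in the crate. Origin at the centre of its underside.
- herb_pot: Bystander: terracotta herb pot, 100 mm across, about 140 mm high with the herbs, beyond the crate and scale. Origin at the centre of its underside.
Things that resemble listed ones, but are neither listed nor needed, are in the scene too. Of the things shaped like the lid, the wooden one is meant.

How it is judged:
On the way, in this order (a step that is already met when the one before it is completed fails the run):
1. the lid sits fully home in the empty holder, plug down, and is let go (horizontal distance between lid and holder_free below 0.008 m and z of lid in the frame of holder_free below 0.054 m and angle between lid's own z axis and vertical below 0.06 rad and linear speed of lid below 0.03 m/s and contact force between the fingers and lid below 0.05 N), for 0.3 s.
2. the funnel is held in the fingers with the end of its spout higher than the jar's mouth (z of spout_tip in the frame of jar_mouth above 0.003 m and contact force between the fingers and funnel above 1 N), for 0.1 s.
At the end, for the whole second after the job is handed in: Funnel held still, within 7 degrees of upright, spout end within 10 mm of the jar's axis and 3 to 22 mm above its rim, touching only the fingers; jar upright on the scale within 15 mm of its first place; lid let go, level, within 3 mm of fully home and 8 mm of centre in the empty holder (all of step 2 and horizontal distance between spout_tip and jar_mouth below 0.01 m and z of spout_tip in the frame of jar_mouth below 0.022 m and angle between funnel's own z axis and vertical below 0.12 rad and linear speed of funnel below 0.02 m/s and contact force between each of funnel, the arm, the fingers and jar below 0.05 N and contact force between funnel and crate below 0.05 N and angle between jar's own z axis and vertical below 0.03 rad and z of jar in the frame of scale above 0.017 m and distance of jar from where it was at the start of the episode below 0.015 m and horizontal distance between lid and holder_free below 0.008 m and z of lid in the frame of holder_free below 0.054 m and angle between lid's own z axis and vertical below 0.06 rad and angle between holder_free's own z axis and vertical below 0.05 rad and contact force between the fingers and lid below 0.05 N); the arm keeps its last pose, push and grip.
It fails at once if the funnel touches the jar (contact force between funnel and jar above 0.3 N).
It fails at once if the jar is pushed, lifted or tipped (distance of jar from where it was at the start of the episode above 0.015 m or angle between jar's own z axis and vertical above 0.15 rad).
It fails at once if the lid or the funnel is dropped rather than set down or held ((linear speed of lid above 0.6 m/s and contact force between the fingers and lid below 0.02 N) or (linear speed of funnel above 0.6 m/s and contact force between the fingers and funnel below 0.02 N)).
It fails at once if the crate is bumped with the funnel or the lid, or pushed away (contact force between any of funnel, lid and crate above 1 N or distance of crate from where it was at the start of the episode above 0.015 m).
It fails at once if a lid holder is pushed away, or a bystander is disturbed (distance of any of holder_free, holder_funnel from where it was at the start of the episode above 0.03 m or distance of any of mister, tin, herb_pot from where it was at the start of the episode above 0.02 m).
It also fails if it takes over 61 s, if anything falls off the work surface, if the arm or the gripper's body presses on something with over 40 N, if the wrist force passes 120 N, or if a joint passes its speed limit or range.

## Working session

There is one attempt and no reset: what is moved stays moved. The work goes in short steps, Python scripts to look and compute and a shell command to move; the robot and the scene stay as the last step left them, time stands still between calls to the robot, and variables do not carry over. Pictures are saved under pics/ and viewed, at most 12 in all, crops included, and the job is handed in when it is done.

```bash
mkdir -p pics; ls; python3 - <<'E'
from plant import state, grab_frame
import cv2,numpy as np,pickle
s=state();print(s['clock'],s['tool_pos'],np.round(s['tcp_rot'],3).tolist())
fs={}
for n in('scene','top'):
    f=grab_frame(n);fs[n]=f
    cv2.imwrite(f'pics/{n}0.png',f['color'][...,::-1]);print(n,f['fx'],f['cx'],f['cy'],np.round(f['R'],3).tolist(),np.round(f['t'],3))
pickle.dump(fs,open('f0.pkl','wb'))
E
```

```text
pics
0.0 [0.19900869 0.53886607 0.20045629] [[-0.938, 0.346, -0.001], [0.346, 0.938, -0.002], [0.0, -0.002, -1.0]]
scene 472.0597392566793 319.22015224234934 194.06178604212272 [[-0.746, 0.666, -0.014], [0.447, 0.485, -0.751], [-0.494, -0.566, -0.66]] [ 0.412 -0.183  1.781]
top 494.3675149750762 317.553095690558 195.84614699818383 [[0.023, -1.0, 0.007], [-0.998, -0.024, -0.063], [0.063, -0.006, -0.998]] [0.041 0.597 1.414]
```

View pics/scene0.png

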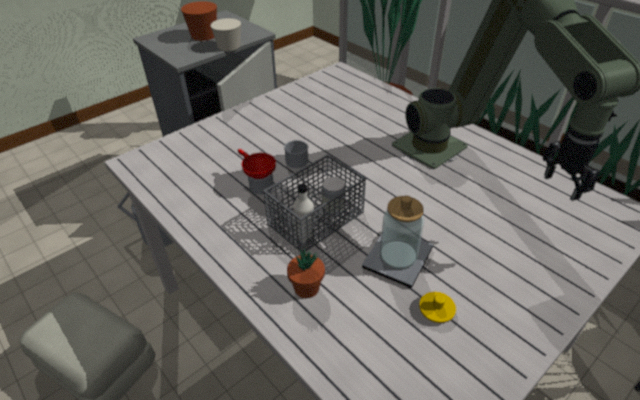

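View pics/top0.png

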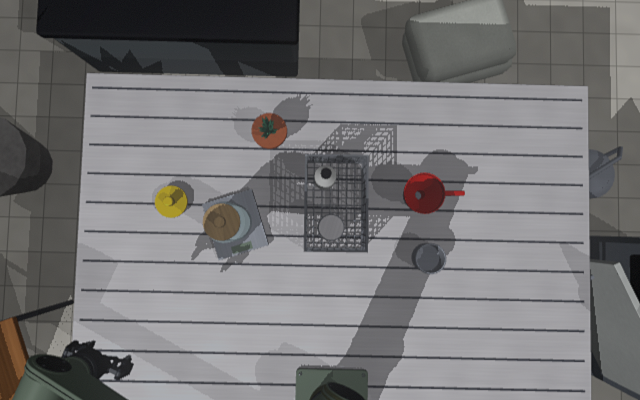

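The scene view shows the wooden lid on the jar at (405,207), the red funnel at (258,165), the empty holder at (297,153) and a yellow decoy lid at (437,307). In the top view they are the lid at (222,222), the funnel at (424,193) with its handle to the right, the empty holder at (428,257) and the mister at (326,175).

```bash
cat > h.py <<'E'
import numpy as np,cv2
def ray(f,u,v,z):
    d=f['R'].T@np.array([(u-f['cx'])/f['fx'],(v-f['cy'])/f['fy'],1]);c=-f['R'].T@f['t']
    return np.round(c+d*(z-c[2])/d[2],4)
def proj(f,X):
    p=f['R']@np.array(X)+f['t'];return np.round([f['cx']+f['fx']*p[0]/p[2],f['cy']+f['fy']*p[1]/p[2]],1)
def mask(f,lo,hi):
    return cv2.inRange(cv2.cvtColor(f['color'],cv2.COLOR_RGB2HSV),lo,hi)
def blobs(m,amin=60):
    n,l,s,c=cv2.connectedComponentsWithStats(m)
    return [(i,s[i].tolist(),np.round(c[i],1).tolist()) for i in range(1,n) if s[i,4]>amin],l
def delta(s,dx,dy,dz=0): # world shift (m) -> tool cm
    return np.round(np.array(s['tcp_rot']).T@np.array([dx,dy,dz])*100,2)
E
python3 - <<'E'
import pickle;from h import *
fs=pickle.load(open('f0.pkl','rb'));f=fs['top']
print('red',blobs(mask(f,(0,180,80),(4,255,255)))[0])
print('wood',blobs(mask(f,(10,90,60),(20,200,255)))[0])
for n,u,v,z in[('lid',222,222,.209),('holder',428.5,257.5,.065),('funnel',424,193,.104),('fhand',455,193,.095),('mister',326,175,.17),('tin',331,227,.11),('cr1',306,153,.14),('cr2',367,153,.14),('cr3',367,251,.14),('cr4',306,251,.14),('herb',269,131,.1)]: print(n,ray(f,u,v,z))
m=f['color']
c=cv2.resize(m[175:280,380:480],None,fx=4,fy=4,interpolation=cv2.INTER_CUBIC);d=cv2.resize(m[180:285,170:270],None,fx=4,fy=4,interpolation=cv2.INTER_CUBIC)
cv2.imwrite('pics/crop.png',np.hstack([c,d])[...,::-1])
E
```

```text
red [(1, [405, 174, 35, 16, 156], [420.0, 178.3])]
wood [(12, [204, 204, 19, 23, 73], [210.4, 211.5]), (33, [0, 317, 27, 83, 1620], [10.0, 359.2])]
lid [0.5124 0.2932 0.209 ]
holder [ 0.4279 -0.2582  0.065 ]
funnel [ 0.6049 -0.2352  0.104 ]
fhand [ 0.6076 -0.3226  0.095 ]
mister [0.6409 0.0349 0.17  ]
tin [0.5063 0.017  0.11  ]
cr1 [0.7017 0.0889 0.14  ]
cr2 [ 0.7057 -0.0738  0.14  ]
cr3 [ 0.4454 -0.0783  0.14  ]
cr4 [0.4417 0.0825 0.14  ]
herb [0.7662 0.1931 0.1   ]
```

View pics/crop.png

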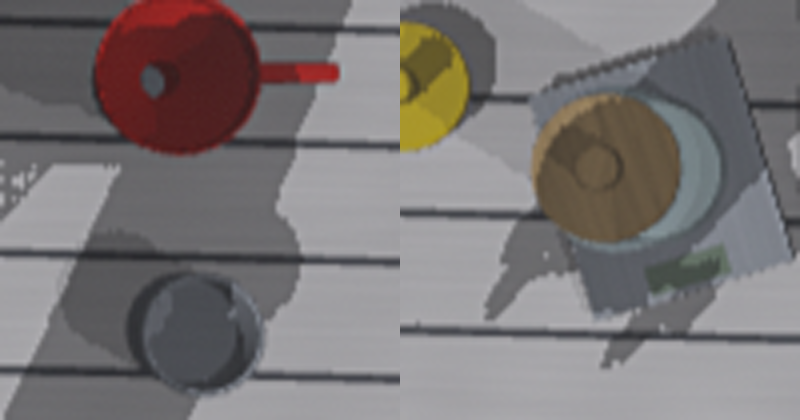

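The crop confirms the estimates: lid flange centre at about (221.6,222.1), holder rim at about (430.9,258) once the visible outer wall is discounted, and funnel mouth at about (424.4,192.3).

```bash
python3 -m handwheel '[[-3.8,-1.2,-1.2,0],[-3.8,-1.2,-1.2,0],[-3.8,-1.2,-1.2,0],[-3.8,-1.2,-1.2,0],[-3.8,-1.2,-1.2,0]]' 100
python3 -m handwheel '[[-3.8,-1.2,-1.2,0],[-3.8,-1.2,-1.2,0],[-3.8,-1.2,-1.2,0],[-3.8,-1.2,-1.2,0],[-3.7,-1.4,-1.2,0]]'
python3 -m handwheel '[[0,0,0,0],[0,0,0,0],[0,0,0,0]]'
python3 - <<'E'
from plant import *
from h import *
s=state();f=grab_frame('wrist');cv2.imwrite('pics/w1.png',f['color'][...,::-1])
print(s['clock'],s['tool_pos'],np.round(s['joint_positions'],2),proj(f,s['tool_pos']),proj(f,[.512,.293,.241]))
import pickle;pickle.dump((f,s),open('w1.pkl','wb'))
E
```

```text
clock: 0.72
tool_pos: [0.3574, 0.4162, 0.2613]
tcp_rot: [[-0.938, 0.346, -0.001], [0.346, 0.938, -0.001], [0.0, -0.001, -1.0]]
force: [-0.3, -0.1, -0.3]
opening: 0.999
grasp_force: 0.0
clock: 1.35
tool_pos: [0.5133, 0.2927, 0.3212]
tcp_rot: [[-0.938, 0.346, -0.001], [0.346, 0.938, -0.0], [0.001, -0.001, -1.0]]
force: [-0.8, 0.7, -0.8]
opening: 1.001
grasp_force: 0.0
clock: 1.72
tool_pos: [0.5114, 0.2943, 0.3208]
tcp_rot: [[-0.939, 0.345, -0.001], [0.345, 0.939, -0.0], [0.001, -0.001, -1.0]]
force: [-0.6, 0.3, -0.4]
opening: 1.0
grasp_force: 0.0
1.725 [0.51144425 0.29427028 0.32083847] [ 0.5   0.3   1.3   0.    1.54 -0.72] [324.  228.5] [322.9 193.1]
```

View pics/w1.png

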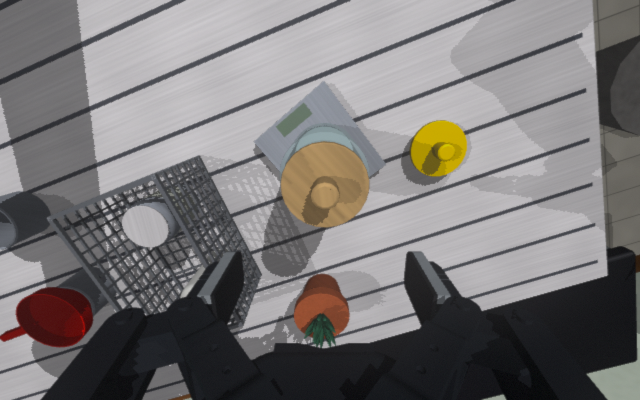

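The wrist view shows the wooden knob top at about (325,193) and the flange centre at about (325,184), within 2 px of the prediction. The tool is over the lid.

```bash
python3 - <<'E'
import pickle;from h import *
f,s=pickle.load(open('w1.pkl','rb'))
k=ray(f,325,193,.241);l=ray(f,325,184,.209);print(k,l,'spot',ray(f,147,224,.11))
t=(k+l)/2;print(delta(s,t[0]-s['tool_pos'][0],t[1]-s['tool_pos'][1],.214-s['tool_pos'][2]))
E
```

```text
[0.5126 0.2949 0.241 ] [0.5131 0.2949 0.209 ] spot [0.5074 0.0166 0.11  ]
[-0.12  0.11 10.68]
```

```bash
python3 -m handwheel '[[-0.12,0.1,3,0],[0,0,3,0],[0,0,2,0],[0,0,1.5,0],[0,0,1.2,0]]' 100
python3 -m handwheel '[[0,0,0,0],[0,0,0,0],[0,0,0,0],[0,0,0,0]]' 0
python3 -m handwheel '[[0,0,0,0],[0,0,0,0],[0,0,0,0],[0,0,0,0]]'
```

```text
clock: 2.4
tool_pos: [0.5137, 0.2946, 0.2138]
tcp_rot: [[-0.938, 0.346, 0.0], [0.346, 0.938, 0.0], [-0.0, 0.0, -1.0]]
force: [-0.3, 0.6, 0.0]
opening: 1.001
grasp_force: 0.0
clock: 2.9
tool_pos: [0.5142, 0.2942, 0.2148]
tcp_rot: [[-0.938, 0.347, 0.001], [0.347, 0.938, 0.001], [-0.001, 0.001, -1.0]]
force: [-0.2, 0.3, -0.4]
opening: 0.143
grasp_force: 0.0
clock: 3.4
tool_pos: [0.514, 0.2942, 0.2143]
tcp_rot: [[-0.938, 0.346, -0.0], [0.346, 0.938, 0.0], [0.0, 0.0, -1.0]]
force: [0.1, 0.2, -0.8]
opening: -0.003
grasp_force: 0.0
```

```bash
python3 - <<'E'
from plant import *
from h import *
s=state();a=grab_frame('wrist');b=grab_frame('scene')
c=cv2.resize(b['color'][160:310,330:480],(400,400),interpolation=cv2.INTER_CUBIC);d=cv2.resize(a['color'],(640,400))[:,130:530]
cv2.imwrite('pics/g1.png',np.hstack([d,c])[...,::-1])
E
```

```text
(no output)
```

View pics/g1.png

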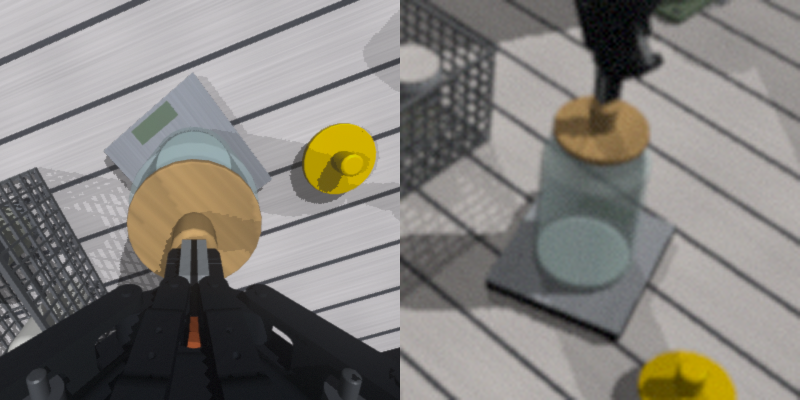

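The fingers have shut without the knob: in the wrist crop the shut tips overlap the knob at about (195,240), and in the scene crop they end at about (605,97), right at the knob's top. I'll triangulate the lid against the TCP.

```bash
python3 - <<'E'
from plant import *
from h import *
import pickle
s=state();a=grab_frame('wrist');b=grab_frame('scene')
T=s['tool_pos'];print(T)
for n,f,o,k in(('wrist',a,(130,0),1),('scene',b,(330,160),400/150)):
  for nm,X in(('tcp',T),('knob top',[.5128,.2945,.241]),('flange',[.5128,.2945,.209]),('foot',[.5128,.2945,.02])):
    p=(proj(f,X)-np.array(o))*k; print(n,nm,proj(f,X),'crop',p)
# triangulate from earlier views: scene flange contour
f0=pickle.load(open('f0.pkl','rb'));w,_=pickle.load(open('w1.pkl','rb'))
def tri(obs):
    A=[];y=[]
    for f,u,v in obs:
        P=np.c_[f['R'],f['t']]
        for r,q in((0,(u-f['cx'])/f['fx']),(1,(v-f['cy'])/f['fy'])):
            e=P[r]-q*P[2];A.append(e[:3]);y.append(-e[3])
    return np.linalg.lstsq(np.array(A),np.array(y),rcond=None)[0]
print('tri knob wrist+top',tri([(w,325,193),(f0['top'],219.5,221.7)]),'flange',tri([(w,325,184),(f0['top'],221.6,222.1)]))
m=mask(f0['scene'],(8,80,60),(22,220,255))[185:235,375:435];print(blobs(m,30)[0])
for z in(.209,.215,.22,.23): print(z,ray(f0['top'],221.6,222.1,z),ray(w,325,184,z),ray(f0['scene'],405,210,z))
E
```

```text
[0.51396814 0.29418768 0.21431105]
wrist tcp [324.1 228.5] crop [194.1 228.5]
wrist knob top [324.  246.4] crop [194.  246.4]
wrist flange [323.9 223.6] crop [193.9 223.6]
wrist foot [323.7 164.6] crop [193.7 164.6]
scene tcp [405.1 205.2] crop [200.26666667 120.53333333]
scene knob top [406.6 197.4] crop [204.26666667  99.73333333]
scene flange [405.2 206.6] crop [200.53333333 124.26666667]
scene foot [398.2 255.2] crop [181.86666667 253.86666667]
tri knob wrist+top [0.51312726 0.29430889 0.23801963] flange [0.51251873 0.29456596 0.20936155]
[(1, [13, 11, 35, 26, 690], [29.9, 23.6])]
0.209 [0.5121 0.2942 0.209 ] [0.5131 0.2949 0.209 ] [0.5231 0.3025 0.209 ]
0.215 [0.5121 0.2931 0.215 ] [0.5114 0.2955 0.215 ] [0.5285 0.3063 0.215 ]
0.22 [0.512  0.2922 0.22  ] [0.51  0.296 0.22 ] [0.533  0.3094 0.22  ]
0.23 [0.512  0.2903 0.23  ] [0.5073 0.2969 0.23  ] [0.5419 0.3156 0.23  ]
```

```bash
python3 - <<'E'
from plant import *
from h import *
a=grab_frame('wrist')['color'];b=grab_frame('scene')['color']
r=lambda x:cv2.resize(x,(400,400),interpolation=cv2.INTER_CUBIC)
cv2.imwrite('pics/g2.png',np.hstack([r(a[200:300,275:375]),r(b[170:220,380:430])])[...,::-1])
E
```

```text
(no output)
```

View pics/g2.png

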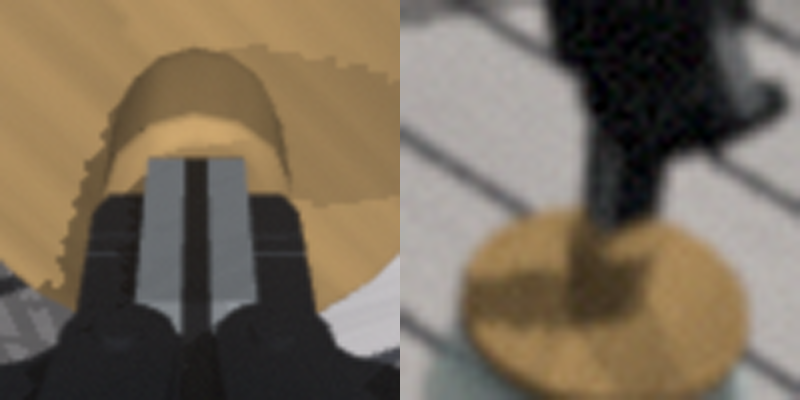

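Both views show the shut tips just on top of the knob, at real z of about 0.24. So the fingers end roughly 25 mm higher than the TCP reading implies. I'll reopen, go down in small steps watching the force, and close again.

```bash
python3 -m handwheel '[[0,0,0,0],[0,0,0,0],[0,0,0,0],[0,0,0,0],[0,0,0,0]]' 100
python3 -m handwheel '[[0,0,0,0],[0,0,0.5,0],[0,0,0.5,0]]'
python3 -m handwheel '[[0,0,0.5,0],[0,0,0.5,0],[0,0,0,0]]'
```

```text
clock: 4.32
tool_pos: [0.5139, 0.2942, 0.2143]
tcp_rot: [[-0.938, 0.347, -0.0], [0.347, 0.938, 0.0], [0.0, 0.0, -1.0]]
force: [0.6, 0.8, 0.1]
opening: 0.998
grasp_force: 0.0
clock: 4.7
tool_pos: [0.5139, 0.2941, 0.2039]
tcp_rot: [[-0.938, 0.347, -0.0], [0.347, 0.938, -0.0], [0.0, -0.0, -1.0]]
force: [0.5, -0.6, 0.1]
opening: 0.995
grasp_force: 0.0
clock: 5.08
tool_pos: [0.5137, 0.294, 0.1937]
tcp_rot: [[-0.938, 0.346, -0.001], [0.346, 0.938, -0.0], [0.001, -0.001, -1.0]]
force: [-0.3, 0.4, 0.7]
opening: 0.996
grasp_force: 0.0
```

```bash
python3 -m handwheel '[[0,0,0,0],[0,0,0,0],[0,0,0,0],[0,0,0,0]]' 0
python3 -m handwheel '[[0,0,0,0],[0,0,0,0]]'
```

```text
clock: 5.58
tool_pos: [0.5142, 0.2944, 0.1949]
tcp_rot: [[-0.938, 0.346, 0.001], [0.346, 0.938, 0.001], [-0.001, 0.001, -1.0]]
force: [0.3, -0.5, 2.5]
opening: 0.297
grasp_force: 59.2
clock: 5.82
tool_pos: [0.5142, 0.2944, 0.1948]
tcp_rot: [[-0.938, 0.346, 0.001], [0.346, 0.938, 0.001], [-0.001, 0.001, -1.0]]
force: [-0.2, -0.3, 3.3]
opening: 0.298
grasp_force: 59.2
```

The knob is gripped. I'll lift it out and carry it across past the tin side, well away from the mister.

```bash
python3 -m handwheel '[[0,0,-0.5,0],[0,0,-1.5,0],[0,0,-3,0],[0,0,-3.5,0],[0,0,-3,0]]'
python3 -m handwheel '[[0,-2,0,0],[-1,-4,0,0],[-1,-5,0,0],[-1,-5,0,0],[-1,-5,0,0]]'
python3 -m handwheel '[[-1,-5,0,0],[-1,-5,0,0],[-1,-5,0,0],[-1,-5,0,0],[-1,-5,0,0]]'
python3 -m handwheel '[[-1,-4.5,0,0],[-1,-3,0,0],[0,-1.5,0,0],[0,0,0,0],[0,0,0,0]]'
python3 - <<'E'
from plant import *
from h import *
import pickle
s=state();f=grab_frame('wrist');pickle.dump((f,s),open('w2.pkl','wb'));print(s['tool_pos'],s['opening'],proj(f,[.426,-.263,.065]))
g=grab_frame('scene');print('scene tcp',proj(g,s['tool_pos']))
cv2.imwrite('pics/w2.png',f['color'][...,::-1])
E
```

```text
clock: 6.45
tool_pos: [0.514, 0.2942, 0.3115]
tcp_rot: [[-0.938, 0.346, 0.001], [0.346, 0.938, 0.001], [-0.001, 0.001, -1.0]]
force: [-0.4, -0.0, -0.5]
opening: 0.297
grasp_force: 59.1
clock: 7.08
tool_pos: [0.4768, 0.0809, 0.3081]
tcp_rot: [[-0.938, 0.347, -0.002], [0.347, 0.938, -0.001], [0.002, -0.002, -1.0]]
force: [0.9, 0.5, -0.6]
opening: 0.299
grasp_force: 59.2
clock: 7.7
tool_pos: [0.4367, -0.1701, 0.3082]
tcp_rot: [[-0.938, 0.347, -0.002], [0.347, 0.938, 0.001], [0.002, -0.0, -1.0]]
force: [1.3, 0.7, -0.9]
opening: 0.296
grasp_force: 59.2
clock: 8.32
tool_pos: [0.4263, -0.2588, 0.3092]
tcp_rot: [[-0.938, 0.346, -0.0], [0.346, 0.938, 0.001], [0.001, 0.001, -1.0]]
force: [0.9, -0.0, -1.9]
opening: 0.297
grasp_force: 59.2
[ 0.42630297 -0.25875141  0.3091739 ] 0.29666723224409686 [320.9 159.1]
scene tcp [293.4  84.9]
```

View pics/w2.png

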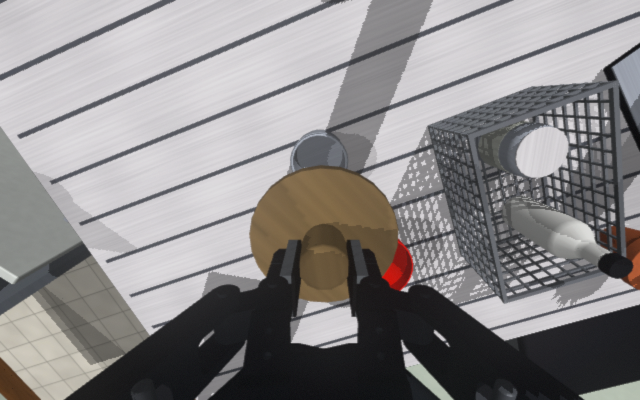

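The wrist view shows the holder's rim ellipse at x 291–348, top at y 130, so centred at about (319.5,158.5). The held lid's flange spans x 249–398 and y 167–301.

```bash
python3 - <<'E'
import pickle;from h import *
f,s=pickle.load(open('w2.pkl','rb'));T=s['tool_pos']
h=ray(f,319.5,158.5,.065);l=ray(f,323.5,234,T[2]+.0142);print(h,l,T)
for tgt in(h,): print('by tool',delta(s,h[0]-T[0],h[1]-T[1]),'by lid',delta(s,h[0]-l[0],h[1]-l[1]))
E
```

```text
[ 0.4245 -0.2646  0.065 ] [ 0.4234 -0.2581  0.3234] [ 0.42630297 -0.25875141  0.3091739 ]
by tool [-0.03 -0.61 -0.  ] by lid [-0.33 -0.57 -0.  ]
```

```bash
python3 -m handwheel '[[0,-0.55,4,0],[0,0,5,0],[0,0,5,0],[0,0,4,0],[0,0,2,0]]'
python3 -m handwheel '[[0,0,1.5,0],[0,0,0.8,0],[0,0,0.7,0],[0,0,0.5,0],[0,0,0,0]]'
python3 - <<'E'
from plant import *
from h import *
f=grab_frame('top')['color'][225:295,395:465];g=grab_frame('scene')['color'][110:190,250:330]
r=lambda x:cv2.resize(x,(400,400),interpolation=cv2.INTER_CUBIC)
cv2.imwrite('pics/l1.png',np.hstack([r(f),r(g)])[...,::-1])
E
```

```text
clock: 9.05
tool_pos: [0.4238, -0.2633, 0.1072]
tcp_rot: [[-0.939, 0.345, -0.003], [0.345, 0.939, 0.002], [0.003, 0.001, -1.0]]
force: [0.4, -0.0, -0.5]
opening: 0.299
grasp_force: 59.2
clock: 9.68
tool_pos: [0.4247, -0.265, 0.0743]
tcp_rot: [[-0.938, 0.346, 0.0], [0.346, 0.938, 0.0], [-0.0, 0.0, -1.0]]
force: [0.5, 0.4, -0.8]
opening: 0.301
grasp_force: 59.2
```

View pics/l1.png

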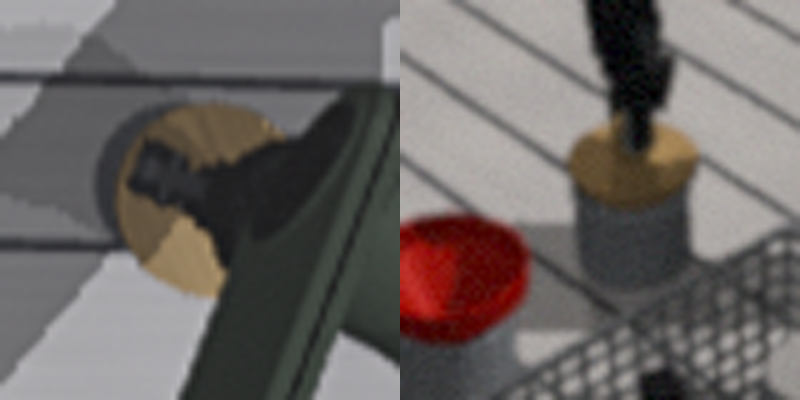

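The lid is centred over the holder: in the scene crop the flange spans 568–698 and the cup 577–692. Lowering slowly.

```bash
python3 -m handwheel '[[0,0,0.4,0],[0,0,0.3,0],[0,0,0.2,0],[0,0,0.1,0],[0,0,0,0]]'
python3 -m handwheel '[[0,0,0.1,0],[0,0,0.1,0],[0,0,0.1,0],[0,0,0,0]]'
```

```text
clock: 10.4
tool_pos: [0.4247, -0.265, 0.0642]
tcp_rot: [[-0.938, 0.346, -0.0], [0.346, 0.938, 0.0], [0.0, 0.0, -1.0]]
force: [-0.2, -0.1, -1.3]
opening: 0.297
grasp_force: 59.2
clock: 10.9
tool_pos: [0.4246, -0.265, 0.0612]
tcp_rot: [[-0.938, 0.346, -0.0], [0.346, 0.938, 0.0], [0.0, 0.0, -1.0]]
force: [0.7, -0.3, -1.0]
opening: 0.298
grasp_force: 59.2
```

```bash
python3 -m handwheel '[[0,0,0.1,0],[0,0,0.05,0],[0,0,0,0]]'
python3 -m handwheel '[[0,0,0.05,0],[0,0,0.05,0],[0,0,0,0]]'
```

```text
clock: 11.28
tool_pos: [0.4247, -0.265, 0.0599]
tcp_rot: [[-0.938, 0.346, 0.0], [0.346, 0.938, -0.0], [-0.0, 0.0, -1.0]]
force: [-0.8, -0.5, -0.4]
opening: 0.297
grasp_force: 59.4
clock: 11.65
tool_pos: [0.4247, -0.2651, 0.0598]
tcp_rot: [[-0.938, 0.346, 0.0], [0.346, 0.938, -0.0], [-0.001, -0.0, -1.0]]
force: [-2.0, 1.7, 7.6]
opening: 0.296
grasp_force: 60.2
```

The contact force of 7.6 N came at the expected height, so the lid is home. I'll release, rise and look.

```bash
python3 -m handwheel '[[0,0,0,0],[0,0,0,0],[0,0,0,0],[0,0,0,0],[0,0,0,0]]' 100
python3 -m handwheel '[[0,0,-1,0],[0,0,-3,0],[0,0,-5,0],[0,0,-5,0],[0,0,-5,0]]'
python3 -m handwheel '[[0,0,-4,0.18],[0,0,0,0.18],[0,0,0,0.18],[0,0,0,0.18],[0,0,0,0.18]]'
python3 -m handwheel '[[0,0,0,0.18],[0,0,0,0.135],[0,0,0,0],[0,0,0,0]]'
python3 - <<'E'
from plant import *
from h import *
import pickle
s=state();f=grab_frame('wrist');pickle.dump((f,s),open('w3.pkl','wb'));print(np.round(s['joint_positions'],2))
print('holder',proj(f,[.4247,-.2645,.065]),'lid flange',proj(f,[.4247,-.2645,.074]),'funnel',proj(f,[.604,-.237,.104]),'handle',proj(f,[.607,-.322,.095]))
cv2.imwrite('pics/w3.png',f['color'][...,::-1])
E
```

```text
clock: 12.28
tool_pos: [0.4247, -0.265, 0.0587]
tcp_rot: [[-0.938, 0.346, -0.0], [0.346, 0.938, 0.0], [0.0, 0.0, -1.0]]
force: [0.1, -0.6, -0.1]
opening: 1.003
grasp_force: 0.0
clock: 12.9
tool_pos: [0.4245, -0.2649, 0.2513]
tcp_rot: [[-0.938, 0.346, 0.001], [0.346, 0.938, -0.001], [-0.001, -0.0, -1.0]]
force: [0.2, -1.0, 0.1]
opening: 0.999
grasp_force: 0.0
clock: 13.52
tool_pos: [0.4245, -0.265, 0.2895]
tcp_rot: [[-0.306, 0.952, 0.001], [0.952, 0.306, -0.0], [-0.001, 0.001, -1.0]]
force: [-0.3, -0.2, 0.5]
opening: 1.002
grasp_force: 0.0
clock: 14.02
tool_pos: [0.4246, -0.265, 0.2891]
tcp_rot: [[-0.004, 1.0, 0.0], [1.0, 0.004, -0.0], [-0.0, 0.0, -1.0]]
force: [0.3, 0.2, -0.4]
opening: 0.998
grasp_force: 0.0
[-0.58  0.16  1.57  0.    1.42 -0.58]
holder [322.6 161. ] lid flange [322.6 162.3] funnel [464.7 146.5] handle [453.6 206.9]
```

View pics/w3.png

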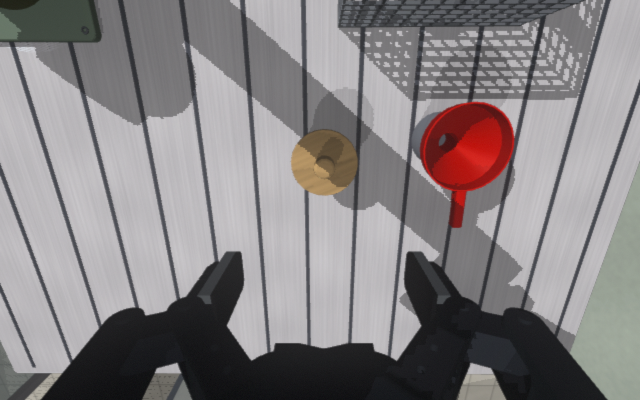

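The lid sits level at (325,162), within about 1.5 mm of the holder's centre. The funnel's mouth is centred at (467.5,146.5) and its handle runs from (459,190) to (456,227).

```bash
python3 - <<'E'
import pickle;from h import *
f,s=pickle.load(open('w3.pkl','rb'));T=s['tool_pos']
c=ray(f,467.5,146.5,.104)
m=mask(f,(0,120,50),(8,255,255));m[:195]=0;m[235:]=0;m[:,:430]=0;m[:,490:]=0
ys,xs=np.nonzero(m);p=np.polyfit(ys,xs,1);print(ys.min(),ys.max())
a=ray(f,np.polyval(p,200),200,.1);b=ray(f,np.polyval(p,224),224,.1);e=b-a
h=ray(f,np.polyval(p,208.5),208.5,.099)
print('c',c,'h',h,np.hypot(*(h-c)[:2]),'dir from -y (handle) ',np.arctan2(e[0],-e[1]),'c->h',np.arctan2(h[0]-c[0],-(h-c)[1]))
print(delta(s,h[0]-T[0],h[1]-T[1],.052-T[2]))
E
```

```text
195 227
c [ 0.6076 -0.237   0.104 ] h [ 0.6105 -0.3228  0.099 ] 0.08584899533483195 dir from -y (handle)  0.070109621477178 c->h 0.03378667165660835
[-5.85 18.55 23.72]
```

```bash
python3 -m handwheel '[[-1.4,4.6,0,-0.035],[-1.5,4.6,0,0],[-1.5,4.7,0,0],[-1.45,4.65,4,0],[0,0,5,0]]'
python3 -m handwheel '[[0,0,4,0],[0,0,2,0],[0,0,0,0],[0,0,0,0]]'
python3 - <<'E'
from plant import *
from h import *
import pickle
s=state();f=grab_frame('wrist');T=s['tool_pos'];pickle.dump((f,s),open('w4.pkl','wb'))
print('tcp',proj(f,T),'axis line at handle height',proj(f,[T[0],T[1],.095]))
cv2.imwrite('pics/w4.png',f['color'][...,::-1])
E
```

```text
clock: 14.7
tool_pos: [0.6148, -0.319, 0.1971]
tcp_rot: [[-0.039, 0.999, 0.003], [0.999, 0.039, -0.001], [-0.001, 0.003, -1.0]]
force: [-0.1, -0.4, -0.5]
opening: 1.0
grasp_force: 0.0
clock: 15.2
tool_pos: [0.6121, -0.3185, 0.1405]
tcp_rot: [[-0.037, 0.999, 0.002], [0.999, 0.037, -0.001], [-0.001, 0.002, -1.0]]
force: [0.2, 0.2, -0.3]
opening: 0.998
grasp_force: 0.0
tcp [322.  229.1] axis line at handle height [322.1 205.3]
```

View pics/w4.png

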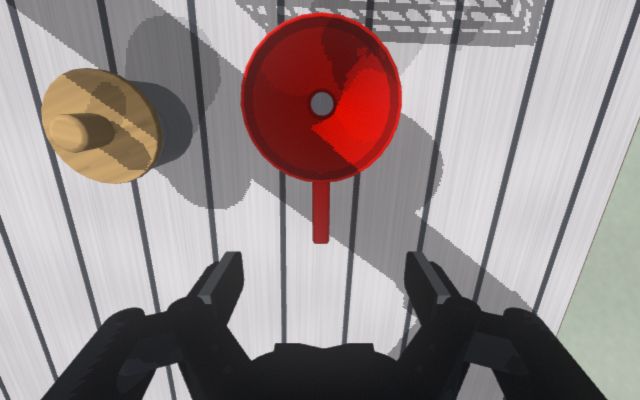

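The handle runs from (321,181) to (321,243), so it is aligned with the tool and its middle is about 4 mm farther back. I'll shift 4 mm, descend and grip.

```bash
python3 -m handwheel '[[-0.4,0,2,0],[0,0,2.5,0],[0,0,2.3,0],[0,0,1.5,0],[0,0,0.6,0]]'
python3 -m handwheel '[[0,0,0,0],[0,0,0,0],[0,0,0,0],[0,0,0,0],[0,0,0,0]]' 0
python3 -m handwheel '[[0,0,0,0],[0,0,0,0]]'
```

```text
clock: 15.88
tool_pos: [0.6117, -0.3222, 0.0501]
tcp_rot: [[-0.037, 0.999, 0.0], [0.999, 0.037, -0.0], [-0.0, 0.0, -1.0]]
force: [-0.4, -0.7, 1.3]
opening: 1.003
grasp_force: 0.0
clock: 16.5
tool_pos: [0.6114, -0.3223, 0.0505]
tcp_rot: [[-0.037, 0.999, 0.0], [0.999, 0.037, -0.0], [-0.0, 0.0, -1.0]]
force: [-0.5, -0.2, 1.2]
opening: 0.15
grasp_force: 59.9
clock: 16.75
tool_pos: [0.6115, -0.3223, 0.0505]
tcp_rot: [[-0.037, 0.999, 0.0], [0.999, 0.037, -0.0], [-0.0, 0.0, -1.0]]
force: [-0.8, -0.4, 4.2]
opening: 0.148
grasp_force: 60.0
```

Gripped on the handle. Lifting straight out.

```bash
python3 -m handwheel '[[0,0,-0.5,0],[0,0,-1.5,0],[0,0,-3,0],[0,0,-3.5,0],[0,0,-3.5,0]]'
python3 -m handwheel '[[0,0,-4,0],[0,0,-4,0],[0,0,-4,0],[0,0,-3,0],[0,0,-1,0]]'
python3 -m handwheel '[[0,-1.5,0,0],[0,-2,0,0],[1.5,-2,0,0],[3,-1.5,0,0],[4,-0.5,0,0]]'
python3 -m handwheel '[[4,0,0,0],[4,0,0,0],[4,0,0,0],[4,0,0,0],[4,0,0,0]]'
python3 -m handwheel '[[4,0,0,0],[4,0,0,0],[4,0,0,0],[3,0,0,0],[2,0,0,0]]'
python3 -m handwheel '[[1,0,0,0],[0,0,0,0],[0,0,0,0]]'
python3 - <<'E'
from plant import *
from h import *
import pickle
s=state();T=s['tool_pos'];fs={n:grab_frame(n) for n in('top','scene','wrist')};pickle.dump((fs,s),open('w5.pkl','wb'))
R=np.array(s['tcp_rot']);a=T+R[:,0]*.0853;sp=a-[0,0,.0465]
print('tool to go',delta(s,.513-a[0],.2945-a[1],.2575-T[2]))
for n in fs: print(n,'spout',proj(fs[n],sp),'mouth',proj(fs[n],sp+[0,0,.1]),'jar',proj(fs[n],[.513,.2945,.2]))
for n in fs:
    b,_=blobs(mask(fs[n],(0,150,50),(5,255,255)),50);print(n,b)
a=fs['scene']['color'][100:300,290:490];b=fs['wrist']['color'][0:300,170:470]
r=lambda x:cv2.resize(x,(400,400),interpolation=cv2.INTER_CUBIC)
cv2.imwrite('pics/c1.png',np.hstack([r(a),r(b)])[...,::-1])
E
```

```text
clock: 17.38
tool_pos: [0.6117, -0.3221, 0.172]
tcp_rot: [[-0.037, 0.999, 0.001], [0.999, 0.037, -0.0], [-0.0, 0.001, -1.0]]
force: [0.3, -0.7, -1.4]
opening: 0.148
grasp_force: 59.4
clock: 18.0
tool_pos: [0.612, -0.3223, 0.3333]
tcp_rot: [[-0.037, 0.999, 0.004], [0.999, 0.037, -0.002], [-0.002, 0.004, -1.0]]
force: [-0.0, -0.4, -0.8]
opening: 0.148
grasp_force: 59.5
clock: 18.62
tool_pos: [0.5321, -0.2395, 0.3291]
tcp_rot: [[-0.035, 0.999, -0.002], [0.999, 0.035, 0.001], [0.001, -0.002, -1.0]]
force: [1.0, 1.4, -0.8]
opening: 0.149
grasp_force: 59.5
clock: 19.25
tool_pos: [0.5253, -0.0387, 0.3293]
tcp_rot: [[-0.037, 0.999, -0.002], [0.999, 0.037, 0.0], [0.0, -0.002, -1.0]]
force: [0.6, 0.6, -1.0]
opening: 0.152
grasp_force: 59.5
clock: 19.88
tool_pos: [0.5191, 0.131, 0.3293]
tcp_rot: [[-0.038, 0.999, -0.002], [0.999, 0.038, -0.0], [-0.0, -0.002, -1.0]]
force: [-0.3, -1.1, -1.4]
opening: 0.15
grasp_force: 59.5
clock: 20.25
tool_pos: [0.5195, 0.1389, 0.3301]
tcp_rot: [[-0.036, 0.999, 0.0], [0.999, 0.036, -0.0], [-0.0, -0.0, -1.0]]
force: [-0.8, 0.4, -0.7]
opening: 0.148
grasp_force: 59.5
tool to go [ 7.05 -0.08  7.26]
top spout [245.6 220.7] mouth [239.1 220.1] jar [222.2 221.8]
scene spout [386.3 172.2] mouth [389.6 140. ] jar [404.8 209.2]
wrist spout [322.1  95.5] mouth [321.3  91.1] jar [321.5  16.8]
top [(4, [216, 208, 12, 36, 113], [221.7, 227.1])]
scene [(23, [366, 127, 48, 47, 1182], [388.3, 145.1])]
wrist [(1, [181, 0, 285, 319, 54698], [326.0, 109.2])]
```

```bash
python3 -m handwheel '[[1.5,-0.05,0,0],[2.5,0,0,0],[2,0,0,0],[1,0,0,0],[0,0,0,0]]'
python3 -m handwheel '[[0,0,1.5,0],[0,0,2,0],[0,0,1.3,0],[0,0,0,0],[0,0,0,0]]'
python3 - <<'E'
from plant import *
from h import *
s=state();T=s['tool_pos'];fs={n:grab_frame(n) for n in('top','scene','wrist')}
R=np.array(s['tcp_rot']);a=T+R[:,0]*.0853;sp=a-[0,0,.0465]
print('tool to go',delta(s,.513-a[0],.2945-a[1],.2575-T[2]))
for n,o,k in(('scene',(355,130),4),('wrist',(170,0),4/3),('top',(0,0),1)): print(n,'spout',(proj(fs[n],sp)-o)*k,'mouth',(proj(fs[n],sp+[0,0,.1])-o)*k,'jar',(proj(fs[n],[.513,.2945,.2])-o)*k,'foot',(proj(fs[n],[.513,.2945,.02])-o)*k)
a=fs['scene']['color'][130:280,355:455];b=fs['wrist']['color'][0:300,170:320]
b=fs['wrist']['color'][0:300,220:420]
cv2.imwrite('pics/c2.png',np.hstack([cv2.resize(a,(400,600),interpolation=cv2.INTER_CUBIC),cv2.resize(b,(400,600))])[...,::-1])
E
```

```text
clock: 21.02
tool_pos: [0.5162, 0.2103, 0.33]
tcp_rot: [[-0.038, 0.999, -0.0], [0.999, 0.038, -0.0], [-0.0, -0.0, -1.0]]
force: [-0.4, 0.2, -0.9]
opening: 0.146
grasp_force: 59.5
clock: 21.65
tool_pos: [0.5166, 0.2096, 0.2827]
tcp_rot: [[-0.037, 0.999, 0.001], [0.999, 0.037, 0.0], [0.0, 0.001, -1.0]]
force: [0.0, 0.4, -0.1]
opening: 0.146
grasp_force: 59.4
tool to go [-0.04 -0.05  2.52]
scene spout [205.2 276. ] mouth [223.2 152.4] jar [199.2 316.8] foot [172.4 500.8]
wrist spout [202.66666667 127.73333333] mouth [201.86666667 121.86666667] jar [202.         129.33333333] foot [202.66666667 131.46666667]
top spout [219.3 221.4] mouth [210.8 220.9] jar [222.2 221.8] foot [233.7 222.4]
```

View pics/c2.png

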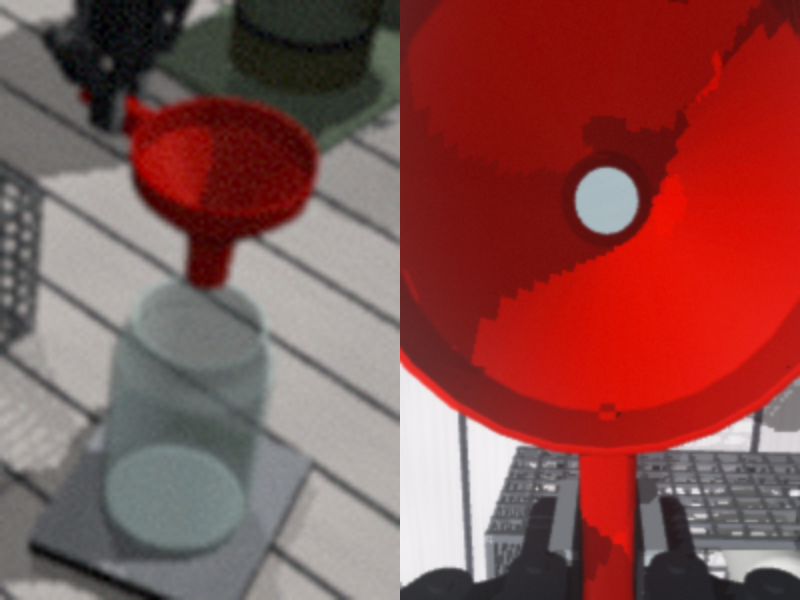

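The scene crop shows the spout end at about (207,279) over a jar mouth centred at about (200,321), matching the predicted offset to about 1 mm. The funnel is upright and centred. The last step is the descent to about 1 cm.

```bash
python3 -m handwheel '[[0,0,0.8,0],[0,0,0.8,0],[0,0,0.5,0],[0,0,0.3,0],[0,0,0,0]]'
python3 -m handwheel '[[0,0,0,0],[0,0,0,0],[0,0,0,0],[0,0,0,0],[0,0,0,0]]'
python3 - <<'E'
from plant import *
from h import *
s=state();T=s['tool_pos'];R=np.array(s['tcp_rot']);a=T+R[:,0]*.0853;sp=a-[0,0,.0465]
f=grab_frame('scene');m=mask(f,(0,120,40),(6,255,255))|mask(f,(174,120,40),(179,255,255));m[:,:350]=0;m[:,455:]=0;m[:120]=0;m[250:]=0
ys,xs=np.nonzero(m);b=ys.max();print('red bottom',b,xs[ys>b-3].mean(),'spout',proj(f,sp),'front edge',proj(f,sp+np.array([.0092,.0105,0])),sp)
E
```

```text
clock: 22.42
tool_pos: [0.5162, 0.2097, 0.2579]
tcp_rot: [[-0.037, 0.999, -0.0], [0.999, 0.037, -0.0], [-0.0, -0.0, -1.0]]
force: [-0.6, 0.4, -1.3]
opening: 0.152
grasp_force: 59.5
clock: 23.05
tool_pos: [0.5163, 0.2097, 0.2582]
tcp_rot: [[-0.037, 0.999, 0.0], [0.999, 0.037, 0.0], [0.0, 0.0, -1.0]]
force: [0.3, 0.3, -2.0]
opening: 0.149
grasp_force: 59.5
red bottom 208 405.875 spout [405.4 206. ] front edge [406.2 209.7] [0.51311316 0.29493714 0.21169297]
```

The spout's lower edge is within about 1.5 px of the prediction, about 12 mm above the rim. Handing in.

```bash
python3 -c "
from plant import *
print(sign_off())"
```

```text
the job is handed in; nothing more can be done
None
```

I handed the job in at about 23 s of the 61 s: the wooden lid is home in the empty holder, and the funnel is held upright over the jar's axis, its spout about 12 mm above the rim; no verdict came back.

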